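# Load the marking station and run its sticking carriage home

### The job

The loading carriage of the marking station has stood idle and sticks on its rail. Stand the hollow steel sleeve over the brass spigot on the carriage and let go of it; then push the carriage by its black handle until it breaks free, and run it on under the hood until it rests against the rubber end stop hidden beneath it, touching that only gently (about 5 N, never 12 N). Leave the carriage resting against the stop with the sleeve seated on its spigot, let go, and do not disturb the other parts on the bench.

Things in the scene. Friction and masses are not known exactly. Their poses are not given: they have to be found in the camera images.
- sleeve_mid (a point): hollow steel sleeve (tube) standing upright on the bench: outer diameter 52 mm, bore 40 mm, 50 mm tall, about 0.28 kg. The point is its centre, half-way up (25 mm above its foot); z is its axis, up.
- carriage: carriage on its rail: aluminium plate 90 mm wide, 210 mm long, top 56 mm above the bench, brass spigot near its leading end, black bridge handle near its trailing end. Its +y is the direction of travel, level, towards the blue hood; x across, z up. Origin: at bench height under the rail's centre line, 40 mm behind the spigot's axis, 115 mm ahead of the handle bar.
- guide: the fixed bed and rail that carry the carriage: 120 mm wide, 460 mm long; axes and origin as the carriage has them at its start, so the carriage's travel is its y in this frame. The carriage starts stuck: pushed, it yields 3 to 8 mm until 12 to 22 N is reached, then comes free with a jerk of some mm and runs with 2 to 4 N of drag; it stays where it is left. The hidden end stop comes 110 to 150 mm from the start.
- nest (a point): centre of the round steel seat on the carriage (72 mm across, 60 mm above the bench) on which the sleeve's foot stands. The brass spigot rises 18 mm from it: 36 mm in diameter for 10 mm, then tapering to 22 mm at its top; it enters the sleeve's bore with 2 mm to spare all round. A seated sleeve has its centre 25 mm above this point. Axes as the carriage.
- handle (a point): middle of the black round bar of the bridge handle: 14 mm thick, 92 mm long, across the rail (along the carriage's x), axis 101 mm above the bench, on two 12 mm posts 36 mm either side of the middle; 38 mm free below the bar. Can be pushed from behind (its -y side) or pinched from above. Axes as the carriage. With the carriage home it is still 95 mm or more outside the hood.
- marker: fixed blue marking station, a hood over the far end of the rail: 150 mm wide, 170 mm long along the rail, roof 190 mm and head 250 mm high, open towards the carriage. Origin: at bench height under its centre; +y is the direction of travel; open front face 85 mm before the origin. To it belongs the end stop, out of sight under the carriage plate: a rubber buffer of 2 to 3 N per mm that must never take 12 N.
- slug: bystander: solid steel slug, 40 mm in diameter, 42 mm tall, standing on the bench; origin at the centre of its foot.
- seal: bystander: flat black rubber seal ring, 68 mm outside, 12 mm tall, lying on the bench; origin at the centre of its underside.
- tub: bystander: clear plastic tub (open bowl), 90 mm across, 45 mm tall; origin at the centre of its underside.

How it is judged:
On the way, in this order (a step that is already met when the one before it is completed fails the run):
1. the sleeve stands seated over the spigot, let go of, with the carriage still at its start (horizontal distance between sleeve_mid and nest below 0.004 m and z of sleeve_mid in the frame of nest below 0.0275 m and angle between sleeve_mid's own z axis and vertical below 0.06 rad and contact force between the fingers and anything else below 0.2 N and distance of carriage from where it was at the start of the episode below 0.01 m), for 0.2 s.
2. the carriage has broken free and is more than 20 mm from its start (distance of carriage from where it was at the start of the episode above 0.02 m), for 0.1 s.
3. the carriage presses on the hidden end stop with more than 1 N for 0.2 s (contact force between carriage and marker above 1 N), for 0.2 s.
At the end, for the whole second after the job is handed in: The carriage rests, still, against the hidden end stop (more than 0.3 N of contact left, which its own drag holds once it has been pressed on with a few newtons), and the sleeve stands upright (within 0.06 rad) on its seat over the spigot, within 4 mm of its centre and 2.5 mm of its height (contact force between carriage and marker above 0.3 N and linear speed of carriage below 0.005 m/s and horizontal distance between sleeve_mid and nest below 0.004 m and z of sleeve_mid in the frame of nest below 0.0275 m and angle between sleeve_mid's own z axis and vertical below 0.06 rad); the robot touches nothing.
It fails at once if the end stop takes 12 N or more (contact force between carriage and marker above 12 N).
It fails at once if the slug is moved more than 15 mm (distance of slug from where it was at the start of the episode above 0.015 m).
It fails at once if the seal ring is moved more than 15 mm (distance of seal from where it was at the start of the episode above 0.015 m).
It fails at once if the tub is moved more than 15 mm (distance of tub from where it was at the start of the episode above 0.015 m).
It also fails if it takes over 72 s, if anything falls off the work surface, if the arm or the gripper's body presses on something with over 40 N, if the wrist force passes 120 N, or if a joint passes its speed limit or range.

### The arm

A 6-joint arm with a two-finger parallel gripper is mounted at the origin on the work surface. World frame = base frame: x ahead of the robot, y to its left, z up, the work surface at z = 0. Lengths are in m, angles in rad, forces in N, time in s.
With the tool pointing down it reaches from about 0.35 to 0.875 m from the base axis. Payload 15.5 kg.
Tool frame: the origin (TCP) lies midway between the tips of the shut fingers; the grasp point (between the pads) lies manip.tcp_to_grasp behind it (manip.tcp_to_grasp is the distance from the TCP to the grasp point, in m); y points along the fingers, z is the direction in which the jaws open and shut, and the axes are right-handed (so a half turn about y gives the same grasp; the last joint's range is limited). The gripper opens to 85 mm and grips with 20 to 120 N. Pads are 22 mm wide; open, the fingers measure 114 mm over their backs; the gripper's body (76 mm by 85 mm) begins 54 mm behind the grasp point. The pads swing forward as they close: fully open they stand 13 mm farther back than shut.
Start: joints at [-1.44, 0.494, 1.345, -0, 1.302, -0.096], TCP at [0.14, -0.609, 0.231] pointing down, gripper open.
Joint ranges: [-2.91, 2.91], [-0.82, 2.16], [0.22, 2.67], [-1.22, 4.37], [0.12, 2.79], [-3.08, 3.08]. Speed limits (rad/s): [1.89, 1.89, 2.57, 3.01, 3.01, 3.01].

### API

Orientations are given as a unit quaternion [w, x, y, z].
In Python, from station import status, read_camera, ticket, manip gives the robot as it stands.
- The arm moves only by the tool apply_moves, never from a script. Its argument "deltas" is a list of rows, each a list of 3 entries, a list of its own where there are three numbers: the shift along the world's x, y, z in cm, then the turn about the world's z in degrees, then the gripper's target within -1 to 1 (shut at 1, half-way at 0, fully open at -1). In form: [[[tx, ty, tz], twist, claw], ...]. A call has 1 to 5 rows; each row is the pose to reach, as a shift and turn from the pose commanded when the call began; what a row does not reach only later rows make up. A row lasts 1/12 s, in which the tool goes at most 41.7 mm and 7.16 degrees, less where a joint would pass 70% of its speed; a pose out of reach is approached as far as the arm can. A call with a gripper value outside its range is refused whole. The fingers move at their own pace and stop on an object; "squeeze" is the grip in N (left out, the last holds). Time passes only in rows, so rows that repeat a pose let the fingers close. It gives the time, the measured TCP pose, the force and the opening at its end, in the units of the state.
- status.get_state(): the state, without advancing time (a new reading comes with each control period).
- read_camera(name): name is "side" or "top" or "wrist"; returns a dict with "img" (400x640x3 uint8, red, green, blue), "camera_matrix" (3x3 intrinsics, pixels), "extrinsics" (4x4, takes a point from camera to world coordinates); the wrist camera has in their place "hand_eye" (4x4, takes a point from camera to tool coordinates, whose origin is the TCP and whose axes are the tool frame's). Camera axes: x right, y down, z forward; pixel columns grow to the right and rows downward; lengths in m; the calibration is good to about 2 mm. A picture is of the moment at which its call begins: read the wrist's pose just before it. There is no depth.
- ticket.close_job(): hands the job in, once; it reports no verdict.
The state is a dict: "t": time; "q": joint angles; "dq": joint speeds; "joint_torque": joint torques, N m; "position": TCP position; "tool_rot": TCP orientation; "wrist_force": force on the tool from outside, world axes, zero at the start; "ft_torque": the same for the moment, N m; "grip_width": finger opening in m.
Only numpy, scipy, OpenCV 4.12 (cv2) and the standard library are available. Lean on these libraries where they do the work, as an engineer would, in place of code of your own. Each camera call takes 0.05 s, during which the arm holds its last target. There are 200 camera calls.

## Working session

There is one attempt and no reset: what is moved stays moved. The work goes in short steps, Python scripts to look and compute and a tool call to move; the robot and the scene stay as the last step left them, time stands still between calls to the robot, and variables do not carry over. Pictures are saved under pics/ and viewed, about 8 in all and at most 12, crops included, and the job is handed in when it is done.

Besides the shell and the picture viewer there is one more tool, called after ">>>" by a JSON object that holds its "fn" and its "kwargs", one argument or row to a line. apply_moves: Moves the arm, as the interface text tells. Its arguments: {"type":"object","properties":{"deltas":{"type":"array","items":{"type":"array"}},"squeeze":{"type":"number"}},"required":["deltas"]}

```bash
mkdir -p pics; cat > h.py <<'E'
import numpy as np, cv2
from station import status, read_camera, ticket, manip
def cam(n):
    s=status.get_state(); c=read_camera(n)
    K=np.array(c["camera_matrix"])
    if "extrinsics" in c: T=np.array(c["extrinsics"])
    else:
        from scipy.spatial.transform import Rotation as R
        w,x,y,z=s["tool_rot"]; A=np.eye(4); A[:3,:3]=R.from_quat([x,y,z,w]).as_matrix(); A[:3,3]=s["position"]
        T=A@np.array(c["hand_eye"])
    return np.array(c["img"]),K,T
def ray(K,T,u,v,z):
    d=T[:3,:3]@np.linalg.solve(K,[u,v,1.]); o=T[:3,3]
    return (o+d*(z-o[2])/d[2])
def proj(K,T,p):
    q=T[:3,:3].T@(np.array(p)-T[:3,3]); q=K@q; return q[:2]/q[2]
def save(n,img): cv2.imwrite(f"pics/{n}.png",img[:,:,::-1])
E
python3 - <<'E'
from h import *
print(status.get_state(), manip.tcp_to_grasp)
for n in ("top","side","wrist"):
    i,K,T=cam(n); save(n+"0",i); np.savez(n+"0.npz",i=i,K=K,T=T); print(n,K.round(1).tolist(),T.round(3).tolist())
E
```

```text
{'t': 0.0, 'q': array([-1.44049301e+00,  4.94169202e-01,  1.34618720e+00,  3.65658421e-05,
        1.30252066e+00, -9.54989430e-02]), 'dq': array([-1.08741908e-03,  5.74797186e-04, -2.76731277e-04,  7.19294195e-05,
        7.03061650e-04, -9.99632506e-04]), 'joint_torque': array([-5.80707900e-03, -8.82172251e+01, -3.83868849e+01, -5.21173642e-04,
        1.02310427e-02, -5.40434428e-05]), 'position': array([ 0.13989384, -0.60873624,  0.23068997]), 'tool_rot': array([ 0.07966479, -0.07965567,  0.70305944, -0.70215093]), 'wrist_force': array([-0.12023887,  0.10308812,  0.59831827]), 'ft_torque': array([-0.01601833,  0.00655113, -0.00124468]), 'grip_width': 0.08555351215530961} 0.0187
top [[497.6, 0.0, 317.6], [0.0, 497.6, 197.1], [0.0, 0.0, 1.0]] [[-0.019, -0.989, 0.149, 0.365], [-1.0, 0.022, 0.02, 0.0], [-0.023, -0.148, -0.989, 1.246], [0.0, 0.0, 0.0, 1.0]]
side [[429.1, 0.0, 320.4], [0.0, 429.1, 199.1], [0.0, 0.0, 1.0]] [[-0.996, -0.066, 0.059, 0.51], [-0.088, 0.653, -0.752, 0.821], [0.012, -0.754, -0.656, 0.799], [0.0, 0.0, 0.0, 1.0]]
wrist [[355.7, 0.0, 315.3], [0.0, 355.7, 205.3], [0.0, 0.0, 1.0]] [[0.224, -0.922, -0.317, 0.221], [-0.975, -0.213, -0.072, -0.591], [-0.001, 0.325, -0.946, 0.373], [0.0, 0.0, 0.0, 1.0]]
```

View pics/top0.png

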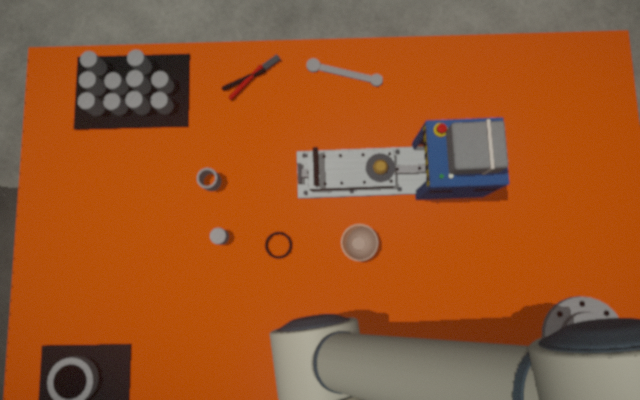

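View pics/side0.png

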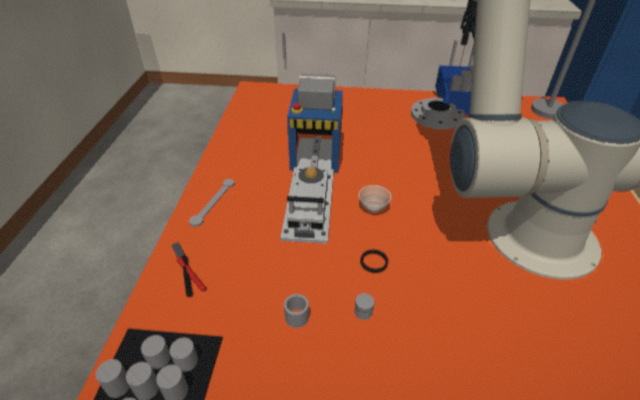

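Top view: sleeve at about (208,179), slug (219,236), seal (278,245), tub (360,243), handle bar (316,167), spigot (380,167), and the hood at (425–505, 120–200). Travel is to the right in the image, which is world −y. The side view agrees.

```bash
python3 - <<'E'
from h import *
d=np.load("top0.npz"); i,K,T=d["i"],d["K"],d["T"]
for n,u,v,z in [("sleeve top",208,177,.05),("slug",219,235,.042),("seal",278.5,245,.012),("tub",360,242,.045),("bar",316,167,.108),("barA",316,149,.108),("barB",317,186,.108),("spig",380.5,166.5,.078),("rail back L",297,151,.02),("back R",299,197,.02),("front R",425,193,.02),("front L",425,148,.02)]:
    print(n,ray(K,T,u,v,z).round(4))
c=i[100:270,180:520]; save("crop1",cv2.resize(c,None,fx=2.35,fy=2.35,interpolation=cv2.INTER_CUBIC))
h=cv2.cvtColor(i,cv2.COLOR_RGB2HSV)
# not-orange mask components
m=((h[:,:,1]<110)).astype(np.uint8)
n,l,s,ce=cv2.connectedComponentsWithStats(m)
for k in range(1,n):
    if 100<s[k,4]<9000: print(s[k],ce[k].round(1))
b=((abs(h[:,:,0].astype(int)-18)<6)&(h[:,:,1]>120)).astype(np.uint8)
n,l,s,ce=cv2.connectedComponentsWithStats(b)
for k in range(1,n):
    if 20<s[k,4]<900: print("brass",s[k],ce[k].round(1))
print(h[166,380],h[60,400])
E
```

```text
sleeve top [0.6013 0.2927 0.05  ]
slug [0.4587 0.2657 0.042 ]
seal [0.4332 0.124  0.012 ]
tub [ 0.4347 -0.0757  0.045 ]
bar [0.6078 0.0254 0.108 ]
barA [0.6509 0.0246 0.108 ]
barB [0.5627 0.0239 0.108 ]
spig [ 0.6118 -0.1281  0.078 ]
rail back L [0.669  0.0747 0.02  ]
back R [0.5512 0.0711 0.02  ]
front R [ 0.5543 -0.2422  0.02  ]
front L [ 0.6689 -0.2479  0.02  ]
[  76   50  112   78 7545] [130.6  89.7]
[263  56  16  14 105] [270.4  62.2]
[307  58  76  28 617] [343.3  72. ]
[197 168  24  22 292] [207.9 178.6]
[343 225  35  36 929] [361.  242.4]
[210 228  18  16 237] [218.4 235.6]
[  40  346   89   54 4212] [ 85.8 372.6]
brass [219 121  14  13  48] [225.2 126.2]
brass [435 124  11  11  32] [438.8 129.8]
brass [201 140   9  13  35] [205.4 146.3]
brass [162 149   9   9  21] [165.1 152.3]
brass [621 155   9  12  28] [625.9 159.6]
brass [158 159  12   9  24] [163.4 162.2]
brass [373 160  15  14 158] [380.2 166.5]
brass [160 167   8  14  36] [163.9 173.9]
brass [127 168  11   9  27] [131.9 172.1]
brass [ 94 177  10  10  33] [ 97.6 182. ]
brass [113 176  10  14  34] [117.4 182.4]
brass [13
[... 2004 characters left out ...]
2]
brass [193 279   8  18  31] [196.8 287.3]
brass [231 279   8   9  23] [233.5 283.4]
brass [ 91 283   8   8  23] [ 94.4 287.3]
brass [178 282  13   9  28] [184. 287.]
brass [481 282  10   7  22] [485.  285.1]
brass [197 288  31  27 104] [211.1 303.6]
brass [173 291  18  14  56] [180.1 296.1]
brass [132 293  11   5  23] [136.2 295.3]
brass [158 309  10  12  31] [162.5 313.2]
brass [172 311  22  17  77] [183.6 318.6]
brass [204 313   8  11  24] [206.9 317.3]
brass [188 322  14  10  32] [194.6 326.3]
brass [203 325  12   7  21] [208.8 329.1]
brass [180 327  11  14  34] [185.7 333.8]
brass [198 332   8  14  30] [201.6 338.5]
brass [154 334  11  11  25] [159.5 339.8]
[ 20 159 156] [ 12 235 182]
```

View pics/crop1.png

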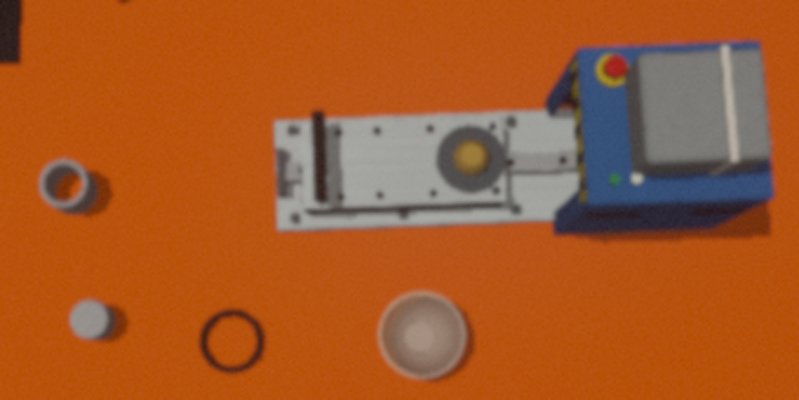

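>>> {"fn": "apply_moves", "kwargs": {
  "deltas": [
    [[2,2.8,1.4],0,-1],
    [[4,5.6,2.8],0,-1],
    [[6,8.4,4.2],0,-1],
    [[8,11.2,5.6],0,-1],
    [[10,14,7],0,-1]
  ]
}}

```text
t: 0.57
position: [0.2405, -0.4676, 0.3017]
tool_rot: [0.08, -0.08, 0.703, -0.702]
wrist_force: [2.2, 0.1, 0.0]
grip_width: 0.0854
```

>>> {"fn": "apply_moves", "kwargs": {
  "deltas": [
    [[2.4,2.8,0.6],-2.5,-1],
    [[4.8,5.6,1.2],-5,-1],
    [[7.2,8.4,1.8],-7.5,-1],
    [[9.6,11.2,2.4],-10,-1],
    [[12,14,3],-11.5,-1]
  ]
}}

```text
t: 0.98
position: [0.3606, -0.3275, 0.3316]
tool_rot: [0.008, -0.008, 0.707, -0.707]
wrist_force: [0.6, -1.5, 0.9]
grip_width: 0.0854
```

>>> {"fn": "apply_moves", "kwargs": {
  "deltas": [
    [[1,3.6,0],0,-1],
    [[2,7.2,0],0,-1],
    [[3,10.8,0],0,-1],
    [[4,14.4,0],0,-1],
    [[5,18,0],0,-1]
  ]
}}

```text
t: 1.4
position: [0.4099, -0.1473, 0.3313]
tool_rot: [0.009, -0.009, 0.707, -0.707]
wrist_force: [0.5, -0.4, -0.5]
grip_width: 0.0853
```

>>> {"fn": "apply_moves", "kwargs": {
  "deltas": [
    [[0.8,3.6,0],0,-1],
    [[1.6,7.2,0],0,-1],
    [[2.4,10.8,0],0,-1],
    [[3.2,14.4,0],0,-1],
    [[4,18,0],0,-1]
  ]
}}

```text
t: 1.82
position: [0.4498, 0.0328, 0.3313]
tool_rot: [-0.009, 0.009, -0.707, 0.707]
wrist_force: [0.9, -0.2, 0.0]
grip_width: 0.0854
```

>>> {"fn": "apply_moves", "kwargs": {
  "deltas": [
    [[1.4,3.4,0],0,-1],
    [[2.8,6.8,0],0,-1],
    [[4.2,10.2,0],0,-1],
    [[5.6,13.6,0],0,-1],
    [[7,17,0],0,-1]
  ]
}}

```text
t: 2.23
position: [0.5201, 0.2028, 0.3311]
tool_rot: [-0.009, 0.009, -0.707, 0.707]
wrist_force: [0.3, 0.1, -0.1]
grip_width: 0.0855
```

>>> {"fn": "apply_moves", "kwargs": {
  "deltas": [
    [[1.6,1.8,-1.6],0,-1],
    [[3.2,3.6,-3.2],0,-1],
    [[4.8,5.4,-4.8],0,-1],
    [[6.4,7.2,-6.4],0,-1],
    [[8,8.9,-8],0,-1]
  ]
}}

```text
t: 2.65
position: [0.6004, 0.2909, 0.2501]
tool_rot: [-0.009, 0.009, -0.707, 0.707]
wrist_force: [1.1, 0.1, 0.3]
grip_width: 0.0858
```

```bash
python3 - <<'E'
from h import *
print(status.get_state()["position"])
i,K,T=cam("wrist"); np.savez("wrist1.npz",i=i,K=K,T=T)
h=cv2.cvtColor(i,cv2.COLOR_RGB2HSV)
print("expected mid px", proj(K,T,[.60,.2917,.05]), T[:3,3])
m=(h[:,:,1]<110).astype(np.uint8)
n,l,s,ce=cv2.connectedComponentsWithStats(m)
for k in range(1,n):
    if 300<s[k,4]: print(s[k],ce[k].round(1))
save("wrist1",i)
E
```

```text
[0.60038032 0.29094191 0.25009   ]
expected mid px [313.8362012 172.674504 ] [0.68375629 0.29239611 0.39237888]
[   0    0  249   16 2946] [136.3   5.6]
[  499   104   141   131 14891] [574.8 161.9]
[ 283  141   52   58 1589] [308.5 171. ]
[ 313  263   34   46 1316] [329.1 285.7]
[  416   273   201   127 12336] [492.4 356.3]
[   15   276   199   124 11935] [137.2 358.3]
[ 579  282   61   69 3606] [611.4 315. ]
[254 392 123   8 662] [314.9 396.4]
```

View pics/wrist1.png

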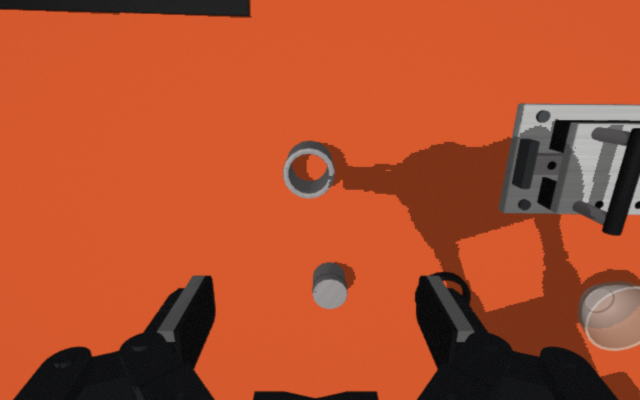

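Wrist view: the sleeve's rim is centred near (309,174), the slug is at (330,290), and the carriage's trailing end is at right (500–640, 104–235). The fingers are clear.

```bash
python3 - <<'E'
from h import *
d=np.load("wrist1.npz"); i,K,T=d["i"],d["K"],d["T"]
h=cv2.cvtColor(i,cv2.COLOR_RGB2HSV)
m=((h[:,:,1]<110)&(h[:,:,2]>120)).astype(np.uint8)[130:210,270:345]
cs,_=cv2.findContours(m,cv2.RETR_EXTERNAL,cv2.CHAIN_APPROX_NONE)
c=max(cs,key=len); e=cv2.fitEllipse(cv2.convexHull(c)); print(e)
u,v=e[0][0]+270,e[0][1]+130
print(u,v,ray(K,T,u,v,.05))
print("top-cam", [ray(*[np.load("top0.npz")[k] for k in "KT"],207.5,177.7,.05)])
E
```

```text
((38.026344299316406, 42.995269775390625), (49.57048034667969, 51.01956558227539), 112.4240493774414)
308.0263442993164 172.99526977539062 [0.59952701 0.29742472 0.05      ]
top-cam [array([0.59954462, 0.29392706, 0.05      ])]
```

>>> {"fn": "apply_moves", "kwargs": {
  "deltas": [
    [[-0.1,0.1,-3.5],0,-1],
    [[-0.1,0.3,-7],0,-1],
    [[-0.1,0.5,-10.5],0,-1],
    [[-0.1,0.55,-14],0,-1],
    [[-0.1,0.55,-17],0,-1]
  ]
}}

```text
t: 3.12
position: [0.5981, 0.2952, 0.0788]
tool_rot: [-0.008, 0.009, -0.707, 0.707]
wrist_force: [0.8, 0.4, -0.3]
grip_width: 0.0856
```

>>> {"fn": "apply_moves", "kwargs": {
  "deltas": [
    [[0,0,-2.5],0,-1],
    [[0,0,-5],0,-1],
    [[0,0,-6.7],0,-1],
    [[0,0,-6.7],0,0],
    [[0,0,-6.7],0,1]
  ],
  "squeeze": 40
}}

```text
t: 3.53
position: [0.5984, 0.2952, 0.0137]
tool_rot: [-0.008, 0.009, -0.707, 0.707]
wrist_force: [0.7, -0.2, 0.6]
grip_width: 0.0634
```

>>> {"fn": "apply_moves", "kwargs": {
  "deltas": [
    [[0,0,0],0,1],
    [[0,0,0],0,1],
    [[0,0,0],0,1],
    [[0,0,0],0,1],
    [[0,0,0],0,1]
  ]
}}

```text
t: 3.95
position: [0.5997, 0.2957, 0.0157]
tool_rot: [0.01, -0.008, 0.707, -0.707]
wrist_force: [-0.5, -0.1, 8.3]
grip_width: 0.0516
```

>>> {"fn": "apply_moves", "kwargs": {
  "deltas": [
    [[0,0,1],0,1],
    [[0,0,3.5],0,1],
    [[0,0,7],0,1],
    [[0,0,10.5],0,1],
    [[0,0,14],0,1]
  ]
}}

```text
t: 4.37
position: [0.5985, 0.2952, 0.1566]
tool_rot: [-0.009, 0.009, -0.707, 0.707]
wrist_force: [0.6, 1.5, -2.9]
grip_width: 0.0514
```

>>> {"fn": "apply_moves", "kwargs": {
  "deltas": [
    [[0.2,-3,1],0,1],
    [[0.4,-6.5,2],0,1],
    [[0.6,-10,3],0,1],
    [[0.8,-13.5,4],0,1],
    [[1,-17,5],0,1]
  ]
}}

```text
t: 4.78
position: [0.6085, 0.1238, 0.2057]
tool_rot: [0.009, -0.009, 0.707, -0.707]
wrist_force: [1.1, -1.1, -2.5]
grip_width: 0.0516
```

>>> {"fn": "apply_moves", "kwargs": {
  "deltas": [
    [[0,-3.5,0],0,1],
    [[0,-7,0],0,1],
    [[0,-10.5,0],0,1],
    [[0,-14,0],0,1],
    [[0,-17,0],0,1]
  ]
}}

```text
t: 5.2
position: [0.6085, -0.0469, 0.2052]
tool_rot: [-0.009, 0.008, -0.707, 0.707]
wrist_force: [0.5, -0.3, -2.1]
grip_width: 0.0515
```

```bash
python3 - <<'E'
from h import *
print(status.get_state()["position"],status.get_state()["grip_width"],status.get_state()["wrist_force"])
i,K,T=cam("wrist"); np.savez("wrist2.npz",i=i,K=K,T=T); save("wrist2",i)
h=cv2.cvtColor(i,cv2.COLOR_RGB2HSV)
b=((h[:,:,0]>15)&(h[:,:,0]<30)&(h[:,:,1]>90)).astype(np.uint8)
n,l,s,ce=cv2.connectedComponentsWithStats(b)
for k in range(1,n):
    if 60<s[k,4]: print("brass",s[k],ce[k].round(1))
for p in [(.6118,-.128,.078),(.607,.0245,.108)]: print(proj(K,T,p))
E
```

```text
[ 0.60848067 -0.04687596  0.20524849] 0.05151206076873227 [ 0.4536088  -0.30854708 -2.1402576 ]
brass [633 114   7  21  76] [637.2 126.5]
brass [620 150  20  37 542] [631.4 168.8]
brass [ 391  165   46   45 1598] [413.3 187. ]
brass [607 195  33  44 950] [625.2 216.3]
brass [ 577  238   63  116 3185] [609.5 291.9]
[416.93205455 192.76905518]
[214.15651533 206.33226917]
```

View pics/wrist2.png

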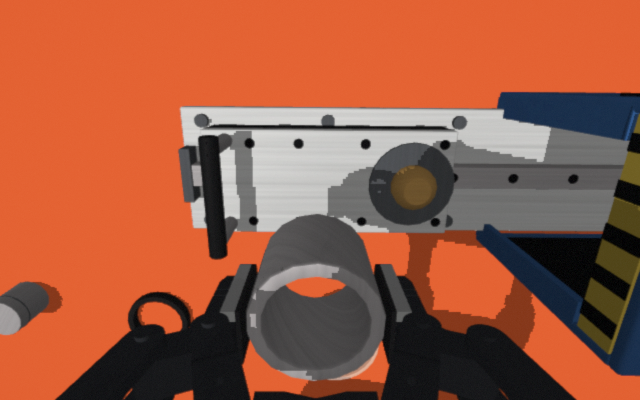

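Wrist view: the sleeve is square in the jaws with its rim centred near (316,322). The seat disc is centred near (411,184) with the brass spigot top near (417,188). The handle bar runs from (208,137) to (217,257).

```bash
python3 - <<'E'
from h import *
d=np.load("wrist2.npz"); i,K,T=d["i"],d["K"],d["T"]
h=cv2.cvtColor(i,cv2.COLOR_RGB2HSV); g=cv2.cvtColor(i,cv2.COLOR_RGB2GRAY)
# brass outer 36mm cylinder top edge z=.070 / seat
b=((h[:,:,0]>12)&(h[:,:,0]<30)&(h[:,:,1]>70)).astype(np.uint8); b[:,:380]=0;b[:,450:]=0;b[:150]=0;b[230:]=0
c=max(cv2.findContours(b,0,1)[0],key=cv2.contourArea); e=cv2.fitEllipse(cv2.convexHull(c)); print("brass",e,ray(K,T,*e[0],.068))
# seat boundary: dense rays outward from (412,184), strongest gradient near r 36mm
def rays(u0,v0,r0,r1,n=72):
    P=[]
    gg=cv2.GaussianBlur(g,(0,0),1).astype(float)
    for a in np.linspace(0,2*np.pi,n,endpoint=False):
        r=np.arange(r0,r1,.5); u=u0+r*np.cos(a); v=v0+r*np.sin(a)
        p=cv2.remap(gg.astype(np.float32),u.astype(np.float32)[None],v.astype(np.float32)[None],1)[0]
        k=np.argmax(np.diff(p)); P.append((u[k],v[k]))
    return np.array(P,np.float32)
P=rays(411.5,183.5,36,50); e=cv2.fitEllipseAMS(P)
for _ in range(3):
    w=np.array([ray(K,T,u,v,.06)[:2] for u,v in P]); 
    A=np.c_[2*w,np.ones(len(w))]; s=np.linalg.lstsq(A,(w**2).sum(1),rcond=None)[0]
    r=np.sqrt(s[2]+s[0]**2+s[1]**2); res=abs(np.hypot(*(w-s[:2]).T)-r); k=res<max(.0007,1.5*np.median(res)); P=P[k]
print("seat",s[:2],r,len(P))
for u,v in [(316,322)]: print("sleeve top",ray(K,T,u,v,status.get_state()["position"][2]+.034))
print("proj expected sleeve axis top", proj(K,T,status.get_state()["position"]+[0,0,.034]))
pa,pb=ray(K,T,209,138,.105),ray(K,T,217.5,256,.105); print("bar",pa,pb,(pa+pb)/2)
c=i[240:400,220:420]; save("sl",cv2.resize(c,None,fx=4,fy=3.5))
# top camera estimate of the bar & spigot
d=np.load("top0.npz"); print("top spig",ray(d["K"],d["T"],380.2,166.5,.074))
i,K,T=cam("side"); np.savez("side2.npz",i=i,K=K,T=T)
E
```

```text
brass ((413.21868896484375, 186.95875549316406), (44.45985412597656, 46.253265380859375), 85.59046173095703) [ 0.6137037  -0.12744633  0.068     ]
seat [ 0.61313819 -0.12766225] 0.03559987680209296 55
sleeve top [ 0.60978375 -0.04778538  0.23921861]
proj expected sleeve axis top [326.18060201 324.58832314]
bar [0.65491069 0.02558015 0.105     ] [0.56608042 0.02551616 0.105     ] [0.61049555 0.02554816 0.105     ]
top spig [ 0.61266004 -0.12783205  0.074     ]
```

View pics/sl.png

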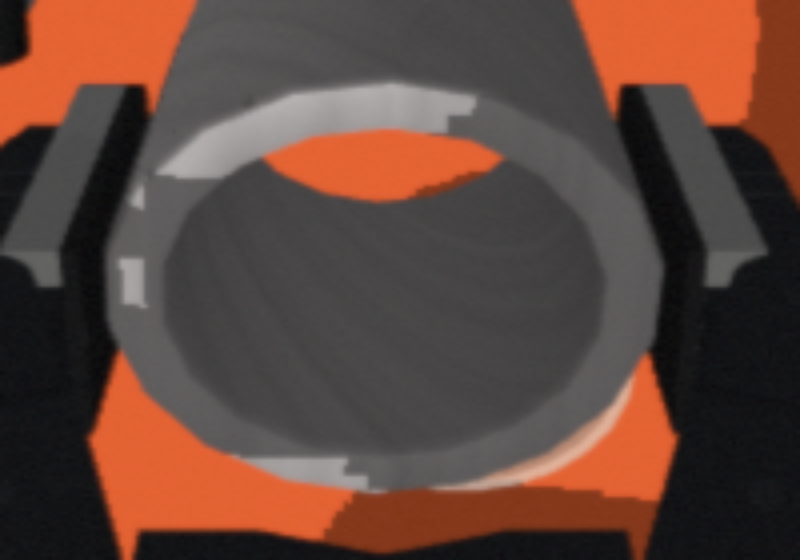

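```bash
python3 - <<'E'
from h import *
s=status.get_state(); print(s["t"],s["position"],s["tool_rot"],s["dq"].round(4))
d=np.load("wrist2.npz"); i,K,T=d["i"],d["K"],d["T"]
print(T[:3,3],proj(K,T,[.6085,-.0469,.2392]))
E
```

```text
5.3 [ 0.60879725 -0.04889769  0.20517234] [-0.00781859  0.00726857 -0.70663173  0.70750098] [ 0.0692 -0.003   0.0086  0.0272  0.0017  0.0599]
[ 0.69169864 -0.04545918  0.34763066] [313.4791734  324.87478812]
```

>>> {"fn": "apply_moves", "kwargs": {
  "deltas": [
    [[0.3,-2.5,0],0,1],
    [[0.3,-5,0],0,1],
    [[0.3,-7,-1],0,1],
    [[0.33,-8.28,-3],0,1],
    [[0.33,-8.28,-5],0,1]
  ]
}}

```text
t: 5.72
position: [0.6128, -0.1298, 0.1551]
tool_rot: [-0.009, 0.007, -0.707, 0.708]
wrist_force: [0.1, -0.2, -3.5]
grip_width: 0.0517
```

>>> {"fn": "apply_moves", "kwargs": {
  "deltas": [
    [[0,0,-1.5],0,1],
    [[0,0,-3],0,1],
    [[0,0,-4],0,1],
    [[0,0,-4],0,1],
    [[0,0,-4],0,1]
  ]
}}

```text
t: 6.13
position: [0.6122, -0.1272, 0.1147]
tool_rot: [0.009, -0.009, 0.707, -0.707]
wrist_force: [0.5, 0.2, -2.5]
grip_width: 0.0515
```

>>> {"fn": "apply_moves", "kwargs": {
  "deltas": [
    [[0,0,0],0,1],
    [[0,0,0],0,1],
    [[0,0,0],0,1]
  ]
}}

```text
t: 6.38
position: [0.6127, -0.1275, 0.1152]
tool_rot: [-0.009, 0.008, -0.707, 0.707]
wrist_force: [-0.1, -0.2, -2.3]
grip_width: 0.0514
```

```bash
python3 - <<'E'
from h import *
s=status.get_state(); print(s["t"],s["position"],s["wrist_force"],s["dq"].round(4))
i,K,T=cam("wrist"); save("wrist3",i); np.savez("wrist3.npz",i=i,K=K,T=T)
E
```

```text
6.3833 [ 0.6126945  -0.12747502  0.11520718] [-0.14572732 -0.19693311 -2.34040224] [-0.0013  0.0037  0.0029  0.0007 -0.0026 -0.0003]
```

View pics/wrist3.png

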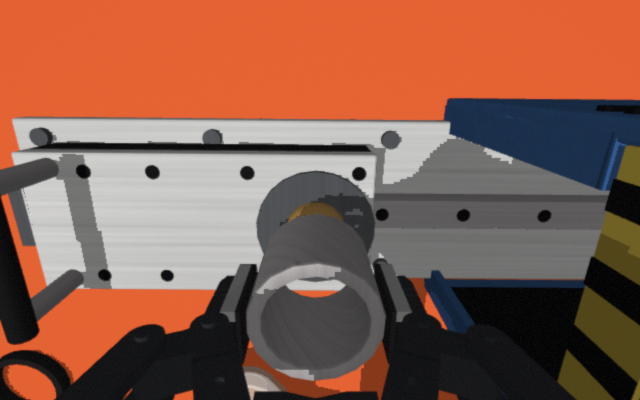

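The spigot is at (316,208), directly in line with the sleeve's axis at (316,322). Lowering now.

>>> {"fn": "apply_moves", "kwargs": {
  "deltas": [
    [[0,0,-1],0,1],
    [[0,0,-1.8],0,1],
    [[0,0,-2.4],0,1],
    [[0,0,-2.7],0,1],
    [[0,0,-2.9],0,1]
  ]
}}

```text
t: 6.85
position: [0.6118, -0.1273, 0.0842]
tool_rot: [0.008, -0.009, 0.707, -0.707]
wrist_force: [-0.8, 0.4, -2.1]
grip_width: 0.0518
```

>>> {"fn": "apply_moves", "kwargs": {
  "deltas": [
    [[0,0,-0.2],0,1],
    [[0,0,-0.4],0,1],
    [[0,0,-0.6],0,1],
    [[0,0,-0.7],0,1],
    [[0,0,-0.7],0,1]
  ]
}}

```text
t: 7.27
position: [0.6122, -0.1274, 0.0782]
tool_rot: [0.009, -0.009, 0.707, -0.707]
wrist_force: [0.7, 0.3, -3.1]
grip_width: 0.0514
```

>>> {"fn": "apply_moves", "kwargs": {
  "deltas": [
    [[0,0,-0.1],0,1],
    [[0,0,-0.2],0,1],
    [[0,0,-0.2],0,1]
  ]
}}

```text
t: 7.52
position: [0.6122, -0.1274, 0.0762]
tool_rot: [0.009, -0.009, 0.707, -0.707]
wrist_force: [-0.3, 0.6, -2.7]
grip_width: 0.0515
```

>>> {"fn": "apply_moves", "kwargs": {
  "deltas": [
    [[0,0,-0.1],0,1],
    [[0,0,-0.15],0,1],
    [[0,0,-0.15],0,1]
  ]
}}

```text
t: 7.77
position: [0.6123, -0.1275, 0.0756]
tool_rot: [-0.009, 0.009, -0.707, 0.707]
wrist_force: [-5.4, 1.0, 10.3]
grip_width: 0.0517
```

Seated at about z 0.0756 with contact felt. Opening.

>>> {"fn": "apply_moves", "kwargs": {
  "deltas": [
    [[0,0,0],0,0],
    [[0,0,0],0,-1],
    [[0,0,0],0,-1],
    [[0,0,0],0,-1],
    [[0,0,0],0,-1]
  ]
}}

```text
t: 8.18
position: [0.6123, -0.1274, 0.0748]
tool_rot: [-0.009, 0.009, -0.707, 0.707]
wrist_force: [0.8, -0.5, 0.3]
grip_width: 0.0855
```

>>> {"fn": "apply_moves", "kwargs": {
  "deltas": [
    [[0,0,0],0,-1],
    [[0,0,0],0,-1],
    [[0,0,0],0,-1],
    [[0,0,0],0,-1],
    [[0,0,1],0,-1]
  ]
}}

```text
t: 8.6
position: [0.6112, -0.1271, 0.0836]
tool_rot: [0.008, -0.01, 0.707, -0.707]
wrist_force: [-0.5, 0.7, -0.3]
grip_width: 0.0852
```

>>> {"fn": "apply_moves", "kwargs": {
  "deltas": [
    [[0,0,2],0,-1],
    [[0,0,5],0,-1],
    [[0,0,8],0,-1],
    [[0,0,11],0,-1],
    [[0,0,13],0,-1]
  ]
}}

```text
t: 9.02
position: [0.6128, -0.1276, 0.2186]
tool_rot: [-0.01, 0.008, -0.707, 0.707]
wrist_force: [0.8, 0.5, 0.1]
grip_width: 0.0856
```

>>> {"fn": "apply_moves", "kwargs": {
  "deltas": [
    [[0,3.2,0],0,-1],
    [[0,6.4,0],0,-1],
    [[0,9.6,0],0,-1],
    [[0,12,0],0,-1],
    [[0,12,0],0,-1]
  ]
}}

```text
t: 9.43
position: [0.6119, -0.0033, 0.2157]
tool_rot: [0.01, -0.01, 0.707, -0.707]
wrist_force: [-0.8, 0.7, -0.3]
grip_width: 0.085
```

```bash
python3 - <<'E'
from h import *
s=status.get_state(); print(s["t"],s["position"],s["wrist_force"],s["dq"].round(4))
i,K,T=cam("wrist"); save("wrist4",i); np.savez("wrist4.npz",i=i,K=K,T=T)
print(proj(K,T,[.613,-.1276,.11]))
E
```

```text
9.4333 [ 0.61188847 -0.00330863  0.21569588] [-0.83219812  0.6884438  -0.32273864] [-0.063   0.0069 -0.0096 -0.0226 -0.0022 -0.0673]
[483.08111234 206.14655669]
```

View pics/wrist4.png

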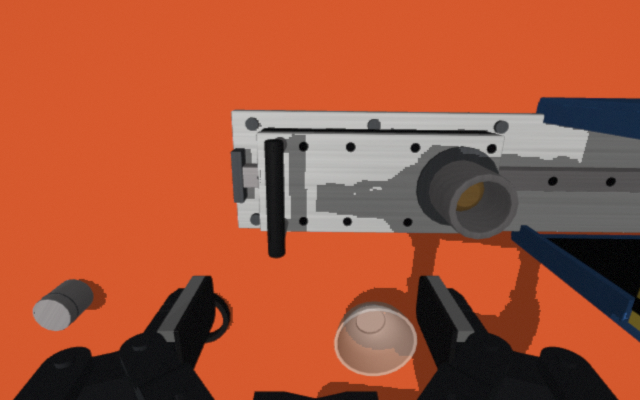

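Wrist view: the sleeve stands upright on the spigot with its rim centred near (484,207), against (483,206) predicted. The gripper is clear. Next I go behind the bar with the fingers shut.

>>> {"fn": "apply_moves", "kwargs": {
  "deltas": [
    [[0,3,0],0,0],
    [[0,6,0],0,1],
    [[0,8.2,0],0,1],
    [[-0.2,8.2,0],0,1],
    [[-0.2,8.2,0],0,1]
  ]
}}

```text
t: 9.9
position: [0.6101, 0.0748, 0.2152]
tool_rot: [-0.009, 0.009, -0.707, 0.707]
wrist_force: [-0.1, -0.1, 0.0]
grip_width: 0.0256
```

>>> {"fn": "apply_moves", "kwargs": {
  "deltas": [
    [[0,0,-3],0,1],
    [[0,0,-6],0,1],
    [[0,0,-9],0,1],
    [[0,0,-11.5],0,1],
    [[0,0,-12.8],0,1]
  ]
}}

```text
t: 10.32
position: [0.6091, 0.0728, 0.0841]
tool_rot: [-0.007, 0.01, -0.707, 0.707]
wrist_force: [-0.6, 0.0, -0.3]
grip_width: 0.0001
```

>>> {"fn": "apply_moves", "kwargs": {
  "deltas": [
    [[0,-0.4,0],0,1],
    [[0,-0.8,0],0,1],
    [[0,-1.2,0],0,1],
    [[0,-1.6,0],0,1],
    [[0,-1.8,0],0,1]
  ]
}}

```text
t: 10.73
position: [0.611, 0.0556, 0.088]
tool_rot: [-0.009, 0.008, -0.707, 0.707]
wrist_force: [0.1, 0.1, -0.1]
grip_width: 0.0006
```

>>> {"fn": "apply_moves", "kwargs": {
  "deltas": [
    [[0,-0.2,0],0,1],
    [[0,-0.4,0],0,1],
    [[0,-0.6,0],0,1],
    [[0,-0.8,0],0,1],
    [[0,-0.9,0],0,1]
  ]
}}

```text
t: 11.15
position: [0.6103, 0.0475, 0.0869]
tool_rot: [0.009, -0.009, 0.707, -0.707]
wrist_force: [-0.5, 3.7, 1.7]
grip_width: -0.0
```

>>> {"fn": "apply_moves", "kwargs": {
  "deltas": [
    [[0,-0.08,0],0,1],
    [[0,-0.16,0],0,1],
    [[0,-0.24,0],0,1],
    [[0,-0.32,0],0,1],
    [[0,-0.4,0],0,1]
  ]
}}

```text
t: 11.57
position: [0.6103, 0.0451, 0.0869]
tool_rot: [0.009, -0.009, 0.708, -0.706]
wrist_force: [-0.8, 18.2, 1.4]
grip_width: -0.0002
```

>>> {"fn": "apply_moves", "kwargs": {
  "deltas": [
    [[0,-0.06,0],0,1],
    [[0,-0.12,0],0,1],
    [[0,-0.18,0],0,1],
    [[0,-0.24,0],0,1],
    [[0,-0.3,0],0,1]
  ]
}}

```text
t: 11.98
position: [0.6103, 0.042, 0.0869]
tool_rot: [0.009, -0.009, 0.708, -0.706]
wrist_force: [0.2, 10.5, 0.4]
grip_width: 0.0002
```

>>> {"fn": "apply_moves", "kwargs": {
  "deltas": [
    [[0,-0.15,0],0,1],
    [[0,-0.3,0],0,1],
    [[0,-0.45,0],0,1],
    [[0,-0.6,0],0,1],
    [[0,-0.75,0],0,1]
  ]
}}

```text
t: 12.4
position: [0.6104, 0.0329, 0.0868]
tool_rot: [-0.009, 0.009, -0.707, 0.707]
wrist_force: [1.3, 2.1, 1.8]
grip_width: -0.0004
```

>>> {"fn": "apply_moves", "kwargs": {
  "deltas": [
    [[0,-0.3,0],0,1],
    [[0,-0.6,0],0,1],
    [[0.01,-0.9,0],0,1],
    [[0.02,-1.2,0],0,1],
    [[0.03,-1.5,0],0,1]
  ]
}}

```text
t: 12.82
position: [0.6105, 0.0177, 0.0868]
tool_rot: [-0.009, 0.009, -0.707, 0.707]
wrist_force: [1.4, 2.8, 1.2]
grip_width: 0.0001
```

>>> {"fn": "apply_moves", "kwargs": {
  "deltas": [
    [[0,-0.3,0],0,1],
    [[0,-0.6,0],0,1],
    [[0.01,-0.9,0],0,1],
    [[0.02,-1.2,0],0,1],
    [[0.03,-1.5,0],0,1]
  ]
}}

```text
t: 13.23
position: [0.6107, 0.0028, 0.0867]
tool_rot: [0.009, -0.009, 0.707, -0.707]
wrist_force: [-0.2, 2.4, 0.6]
grip_width: 0.0001
```

>>> {"fn": "apply_moves", "kwargs": {
  "deltas": [
    [[0,-0.3,0],0,1],
    [[0,-0.6,0],0,1],
    [[0.01,-0.9,0],0,1],
    [[0.02,-1.2,0],0,1],
    [[0.03,-1.5,0],0,1]
  ]
}}

```text
t: 13.65
position: [0.611, -0.0122, 0.0867]
tool_rot: [0.009, -0.009, 0.707, -0.707]
wrist_force: [0.1, 2.9, 2.5]
grip_width: 0.0001
```

>>> {"fn": "apply_moves", "kwargs": {
  "deltas": [
    [[0,-0.3,0],0,1],
    [[0,-0.6,0],0,1],
    [[0.01,-0.9,0],0,1],
    [[0.02,-1.2,0],0,1],
    [[0.03,-1.5,0],0,1]
  ]
}}

```text
t: 14.07
position: [0.6113, -0.0272, 0.0868]
tool_rot: [0.009, -0.009, 0.707, -0.707]
wrist_force: [-0.7, 2.6, 2.7]
grip_width: 0.0003
```

>>> {"fn": "apply_moves", "kwargs": {
  "deltas": [
    [[0,-0.3,0],0,1],
    [[0,-0.6,0],0,1],
    [[0.01,-0.9,0],0,1],
    [[0.02,-1.2,0],0,1],
    [[0.03,-1.5,0],0,1]
  ]
}}

```text
t: 14.48
position: [0.6116, -0.0422, 0.0867]
tool_rot: [0.009, -0.009, 0.707, -0.707]
wrist_force: [-1.4, 2.7, 1.5]
grip_width: -0.0001
```

>>> {"fn": "apply_moves", "kwargs": {
  "deltas": [
    [[0,-0.2,0],0,1],
    [[0,-0.4,0],0,1],
    [[0.01,-0.6,0],0,1],
    [[0.02,-0.8,0],0,1],
    [[0.02,-1,0],0,1]
  ]
}}

```text
t: 14.9
position: [0.6118, -0.0521, 0.0867]
tool_rot: [0.009, -0.009, 0.707, -0.707]
wrist_force: [-1.8, 3.5, -0.1]
grip_width: 0.0
```

>>> {"fn": "apply_moves", "kwargs": {
  "deltas": [
    [[0,-0.07,0],0,1],
    [[0,-0.14,0],0,1],
    [[0,-0.21,0],0,1],
    [[0,-0.28,0],0,1],
    [[0,-0.35,0],0,1]
  ]
}}

```text
t: 15.32
position: [0.6119, -0.0554, 0.0867]
tool_rot: [0.009, -0.009, 0.707, -0.707]
wrist_force: [-1.7, 1.9, 0.5]
grip_width: -0.0
```

>>> {"fn": "apply_moves", "kwargs": {
  "deltas": [
    [[0,-0.05,0],0,1],
    [[0,-0.1,0],0,1],
    [[0,-0.15,0],0,1],
    [[0,-0.2,0],0,1],
    [[0,-0.25,0],0,1]
  ]
}}

```text
t: 15.73
position: [0.6119, -0.058, 0.0868]
tool_rot: [0.009, -0.009, 0.707, -0.707]
wrist_force: [-2.0, 1.8, -1.9]
grip_width: -0.0001
```

>>> {"fn": "apply_moves", "kwargs": {
  "deltas": [
    [[0,-0.06,0],0,1],
    [[0,-0.12,0],0,1],
    [[0,-0.18,0],0,1],
    [[0,-0.24,0],0,1],
    [[0,-0.28,0],0,1]
  ]
}}

```text
t: 16.15
position: [0.612, -0.0608, 0.0868]
tool_rot: [0.009, -0.009, 0.707, -0.707]
wrist_force: [-1.4, 1.8, -0.7]
grip_width: -0.0001
```

>>> {"fn": "apply_moves", "kwargs": {
  "deltas": [
    [[0.01,-0.06,0],0,1],
    [[0.01,-0.12,0],0,1],
    [[0.01,-0.18,0],0,1],
    [[0.01,-0.24,0],0,1],
    [[0.01,-0.28,0],0,1]
  ]
}}

```text
t: 16.57
position: [0.612, -0.0636, 0.0868]
tool_rot: [-0.009, 0.009, -0.707, 0.707]
wrist_force: [-1.9, 2.5, -1.6]
grip_width: -0.0002
```

>>> {"fn": "apply_moves", "kwargs": {
  "deltas": [
    [[0,-0.06,0],0,1],
    [[0,-0.12,0],0,1],
    [[0,-0.18,0],0,1],
    [[0,-0.24,0],0,1],
    [[0,-0.28,0],0,1]
  ]
}}

```text
t: 16.98
position: [0.6121, -0.0664, 0.0868]
tool_rot: [-0.009, 0.009, -0.707, 0.707]
wrist_force: [-1.7, 2.6, -1.5]
grip_width: 0.0001
```

>>> {"fn": "apply_moves", "kwargs": {
  "deltas": [
    [[0,-0.06,0],0,1],
    [[0,-0.12,0],0,1],
    [[0,-0.18,0],0,1],
    [[0,-0.24,0],0,1],
    [[0,-0.28,0],0,1]
  ]
}}

```text
t: 17.4
position: [0.6121, -0.0692, 0.0868]
tool_rot: [-0.009, 0.009, -0.707, 0.707]
wrist_force: [-0.2, 2.9, -1.2]
grip_width: -0.0001
```

>>> {"fn": "apply_moves", "kwargs": {
  "deltas": [
    [[0,-0.06,0],0,1],
    [[0,-0.12,0],0,1],
    [[0,-0.18,0],0,1],
    [[0,-0.24,0],0,1],
    [[0,-0.28,0],0,1]
  ]
}}

```text
t: 17.82
position: [0.6121, -0.072, 0.0868]
tool_rot: [-0.009, 0.009, -0.707, 0.707]
wrist_force: [0.5, 3.1, -1.5]
grip_width: 0.0004
```

>>> {"fn": "apply_moves", "kwargs": {
  "deltas": [
    [[0.01,-0.06,0],0,1],
    [[0.01,-0.12,0],0,1],
    [[0.01,-0.18,0],0,1],
    [[0.01,-0.24,0],0,1],
    [[0.01,-0.28,0],0,1]
  ]
}}

```text
t: 18.23
position: [0.6122, -0.0748, 0.0868]
tool_rot: [-0.009, 0.009, -0.707, 0.707]
wrist_force: [0.3, 2.4, -1.8]
grip_width: -0.0002
```

>>> {"fn": "apply_moves", "kwargs": {
  "deltas": [
    [[0,-0.06,0],0,1],
    [[0,-0.12,0],0,1],
    [[0,-0.18,0],0,1],
    [[0,-0.24,0],0,1],
    [[0,-0.28,0],0,1]
  ]
}}

```text
t: 18.65
position: [0.6122, -0.0776, 0.0868]
tool_rot: [-0.009, 0.009, -0.707, 0.707]
wrist_force: [-0.3, 3.1, -1.7]
grip_width: 0.0002
```

>>> {"fn": "apply_moves", "kwargs": {
  "deltas": [
    [[0,-0.06,0],0,1],
    [[0,-0.12,0],0,1],
    [[0,-0.18,0],0,1],
    [[0,-0.24,0],0,1],
    [[0,-0.28,0],0,1]
  ]
}}

```text
t: 19.07
position: [0.6122, -0.0804, 0.0868]
tool_rot: [-0.009, 0.009, -0.707, 0.707]
wrist_force: [1.3, 3.6, -1.4]
grip_width: 0.0002
```

>>> {"fn": "apply_moves", "kwargs": {
  "deltas": [
    [[0.01,-0.06,0],0,1],
    [[0.01,-0.12,0],0,1],
    [[0.01,-0.18,0],0,1],
    [[0.01,-0.24,0],0,1],
    [[0.01,-0.28,0],0,1]
  ]
}}

```text
t: 19.48
position: [0.6122, -0.0832, 0.0868]
tool_rot: [0.009, -0.009, 0.707, -0.707]
wrist_force: [0.3, 2.0, -1.1]
grip_width: -0.0
```

>>> {"fn": "apply_moves", "kwargs": {
  "deltas": [
    [[0,-0.06,0],0,1],
    [[0,-0.12,0],0,1],
    [[0,-0.18,0],0,1],
    [[0,-0.24,0],0,1],
    [[0,-0.28,0],0,1]
  ]
}}

```text
t: 19.9
position: [0.6123, -0.086, 0.0868]
tool_rot: [0.009, -0.009, 0.707, -0.707]
wrist_force: [1.3, 1.9, -1.1]
grip_width: -0.0002
```

>>> {"fn": "apply_moves", "kwargs": {
  "deltas": [
    [[0,-0.06,0],0,1],
    [[0,-0.12,0],0,1],
    [[0,-0.18,0],0,1],
    [[0,-0.24,0],0,1],
    [[0,-0.28,0],0,1]
  ]
}}

```text
t: 20.32
position: [0.6123, -0.0888, 0.0868]
tool_rot: [-0.009, 0.009, -0.707, 0.707]
wrist_force: [2.0, 2.1, -0.8]
grip_width: 0.0004
```

>>> {"fn": "apply_moves", "kwargs": {
  "deltas": [
    [[0.01,-0.06,0],0,1],
    [[0.01,-0.12,0],0,1],
    [[0.01,-0.18,0],0,1],
    [[0.01,-0.24,0],0,1],
    [[0.01,-0.28,0],0,1]
  ]
}}

```text
t: 20.73
position: [0.6123, -0.0916, 0.0868]
tool_rot: [-0.009, 0.009, -0.707, 0.707]
wrist_force: [1.5, 3.3, -0.1]
grip_width: -0.0003
```

>>> {"fn": "apply_moves", "kwargs": {
  "deltas": [
    [[0,-0.06,0],0,1],
    [[0,-0.12,0],0,1],
    [[0,-0.18,0],0,1],
    [[0,-0.24,0],0,1],
    [[0,-0.28,0],0,1]
  ]
}}

```text
t: 21.15
position: [0.6124, -0.0942, 0.0868]
tool_rot: [0.009, -0.009, 0.707, -0.707]
wrist_force: [1.7, 5.5, -0.1]
grip_width: 0.0001
```

Force rise here, likely the stop. Smaller steps from now.

>>> {"fn": "apply_moves", "kwargs": {
  "deltas": [
    [[0,-0.02,0],0,1],
    [[0,-0.04,0],0,1],
    [[0,-0.06,0],0,1],
    [[0,-0.06,0],0,1]
  ]
}}

```text
t: 21.48
position: [0.6123, -0.0947, 0.0868]
tool_rot: [0.009, -0.009, 0.707, -0.707]
wrist_force: [2.5, 5.4, -0.4]
grip_width: 0.0001
```

>>> {"fn": "apply_moves", "kwargs": {
  "deltas": [
    [[0,-0.03,0],0,1],
    [[0,-0.05,0],0,1],
    [[0,-0.08,0],0,1],
    [[0,-0.08,0],0,1]
  ]
}}

```text
t: 21.82
position: [0.6123, -0.0953, 0.0868]
tool_rot: [0.009, -0.009, 0.707, -0.707]
wrist_force: [2.6, 7.2, -0.6]
grip_width: 0.0004
```

>>> {"fn": "apply_moves", "kwargs": {
  "deltas": [
    [[0,-0.02,0],0,1],
    [[0,-0.02,0],0,1],
    [[0,-0.02,0],0,1],
    [[0,-0.02,0],0,1],
    [[0,-0.02,0],0,1]
  ]
}}

```text
t: 22.23
position: [0.6124, -0.0955, 0.0868]
tool_rot: [0.009, -0.009, 0.707, -0.707]
wrist_force: [2.9, 7.1, 0.8]
grip_width: 0.0003
```

Steady at about 7 N, of which about 2.7 N is drag, so roughly 4.4 N on the stop. Backing off.

>>> {"fn": "apply_moves", "kwargs": {
  "deltas": [
    [[0,0.1,0],0,1],
    [[0,0.3,0],0,1],
    [[0,0.8,0],0,1],
    [[0,2,0],0,1],
    [[0,4,0],0,1]
  ]
}}

```text
t: 22.65
position: [0.6123, -0.0562, 0.0868]
tool_rot: [-0.008, 0.008, -0.707, 0.707]
wrist_force: [0.1, 0.2, -0.3]
grip_width: -0.0001
```

>>> {"fn": "apply_moves", "kwargs": {
  "deltas": [
    [[0,1,2],0,1],
    [[0,2,5],0,1],
    [[0,3,8],0,1],
    [[0,4,11],0,1],
    [[0,4,12],0,1]
  ]
}}

```text
t: 23.07
position: [0.6136, -0.0137, 0.2111]
tool_rot: [-0.011, 0.008, -0.707, 0.707]
wrist_force: [1.5, -0.3, 0.6]
grip_width: -0.0001
```

>>> {"fn": "apply_moves", "kwargs": {
  "deltas": [
    [[0,0,0],0,1],
    [[0,0,0],0,1],
    [[0,0,0],0,1],
    [[0,0,0],0,1],
    [[0,0,0],0,1]
  ]
}}

```text
t: 23.48
position: [0.6118, -0.0161, 0.2055]
tool_rot: [0.008, -0.009, 0.707, -0.707]
wrist_force: [1.2, 0.2, -0.6]
grip_width: -0.0
```

```bash
python3 - <<'E'
from h import *
s=status.get_state(); print(s["t"],s["position"],s["wrist_force"])
i,K,T=cam("wrist"); j,K2,T2=cam("side")
a=i; b=cv2.resize(j[50:350,240:460],None,fx=400/300,fy=400/300); a=cv2.resize(a,(500,312)); b=b[:,:290]
o=np.zeros((400,790,3),np.uint8); o[:312,:500]=a; o[:,500:500+b.shape[1]]=b; save("fin",o); np.savez("fin.npz",i=i,K=K,T=T)
print("sleeve top expected (scaled)",proj(K,T,[.6158,-.2686,.11])*.78125,"bar",proj(K,T,[.613,-.115,.105])*.78125)
E
```

```text
23.4833 [ 0.61176843 -0.01606094  0.20551403] [ 1.18986645  0.18957042 -0.59492021]
sleeve top expected (scaled) [523.50947674 164.35108101] bar [352.60680491 161.39114979]
```

View pics/fin.png

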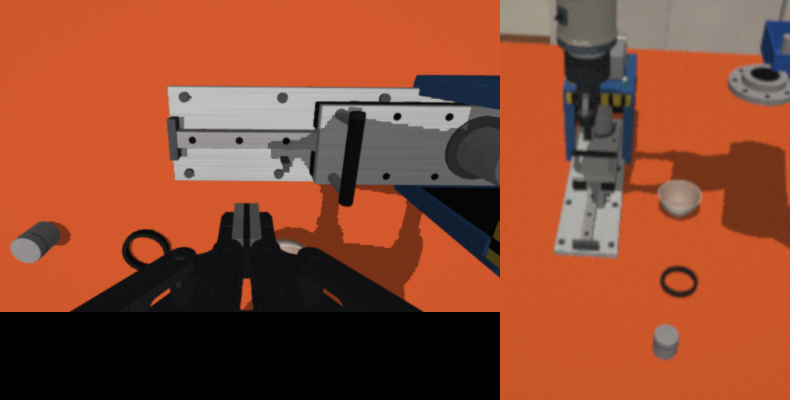

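The last picture shows the bar at (353,158), against (353,161) predicted, so the carriage stayed put. The sleeve stands on its seat, and the slug, seal and tub are in place with the gripper clear. Handing in.

```bash
python3 -c "
from h import *
print(ticket.close_job())"
```

```text
the job is handed in; nothing more can be done
None
```

The job is done and handed in at about 23.5 s of the 72 s allowed; it reports no verdict, so these are my own checks.

- **Sleeve:** I stood it over the spigot and let go. A wrist view after release showed it upright, with its rim within a pixel or two of where it should be.
- **Breaking free:** I pushed the handle from behind with the fingers shut. The carriage came free at about 18 N or a little more, then ran with about 2.7 N of drag.
- **End stop:** After about 142 mm the force rose at roughly 2.5 N per mm, which matches the rubber stop. I held a steady 7.1 N at the wrist, about 4.4 N of it on the stop, and backed straight off.
- **Last pictures:** The handle bar was within about 3 pixels of where it was left, so the carriage did not spring back. The slug, seal and tub stood where they had been, and the robot touched nothing.

Two things were not measured directly. The force on the stop is the wrist reading less the drag, with about 1 N of noise. In the final wrist picture the sleeve was only partly in view at the frame edge, so its seating then rests on that partial view, a small side view and the earlier check. No check failed or disagreed, apart from millimetre-level differences between cameras.

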